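# Take the wide cassette off a peristaltic pump

## Robot

A 6-joint arm with a two-finger parallel gripper is mounted at the origin on the work surface. World frame = base frame: x ahead of the robot, y to its left, z up, the work surface at z = 0. Lengths are in mm, angles in rad, forces in N, time in s.
With the tool pointing down it reaches from about 275 to 1000 mm from the base axis. Payload 8.4 kg.
Tool frame: the origin (TCP) lies on the centre line of the jaws, within the pads' length; the fingertips stand 17 mm ahead of it and the grasp point (between the pads) lies 2 mm behind it (r.tcp_to_tips is the z of the fingertips in the tool frame, in mm); z points along the fingers, y is the direction in which the jaws open and shut (so a half turn about z gives the same grasp; the last joint's range is limited). The gripper opens to 85 mm and grips with 20 to 120 N. Pads are 22 mm wide; open, the fingers measure 114 mm over their backs; the gripper's body (76 mm by 85 mm) begins 54 mm behind the grasp point. The pads swing forward as they close: fully open they stand 13 mm farther back than shut.
Start: joints at [1.332, 0.353, 1.633, -0, 1.155, -0.002], TCP at [146.619, 607.561, 214.481] pointing down, gripper open.
Joint ranges: [-2.63, 2.63], [-0.92, 2.1], [0.06, 2.66], [-1.3, 4.44], [0, 2.69], [-3.02, 3.02]. Speed limits (rad/s): [2.22, 2.22, 2.79, 3.14, 3.14, 3.14].

## Interface

Orientations are given as [roll, pitch, yaw] about the fixed x, y, z axes, in that order (R = Rz(yaw) Ry(pitch) Rx(roll)).
In Python, from rig import r, cams, job gives the robot as it stands.
- The arm moves only by the tool drive_tool, never from a script. Its argument "deltas" is a list of rows, each a list of 4 numbers: the shift along the tool's x, y, z in cm, then the turn about the tool's z in rad. In form: [[x, y, z, roll], ...]. A call has 1 to 12 rows; each row shifts and turns the commanded pose from where the row before left it, along the tool's axes as they then stand; what a row does not reach is not made up. A row lasts 1/12 s, in which the tool goes at most 41.7 mm and 7.16 degrees, less where a joint would pass 70% of its speed; a pose out of reach is approached as far as the arm can. A call with a gripper value outside its range is refused whole. "jaw" is the closure, from 0 (fully open) to 1 (shut), set as the call begins (left out, the last holds). The fingers move at their own pace and stop on an object; "force" is the grip in N (left out, the last holds). Time passes only in rows, so rows that do not move let the fingers close. It gives the time, the measured TCP pose, the force and the opening at its end, in the units of the state.
- r.sense(): the state, without advancing time (a new reading comes with each control period).
- cams.grab_frame(name): name is "scene" or "top" or "wrist"; returns (picture, depth): 420x560x3 uint8, red, green, blue; 420x560 float32, mm along the optical axis (not along the pixel's ray), 0 where there is no reading.
- cams.camera_params(name): a dict with "fx", "fy", "cx", "cy" (pixels), "k1" (the pictures are not rectified: a ray, as slopes to the right and down, at radius r is drawn at 1 + k1 r^2 times it, then the intrinsics apply), "R" (3x3) and "t" (3): a world point X has camera coordinates R X + t. Camera axes: x right, y down, z forward; pixel columns grow to the right and rows downward; lengths in mm; the calibration is good to about 2 mm. A picture is of the moment at which its call begins: read the wrist's pose just before it. camera_params takes no time and is no camera call; for the wrist camera it gives the pose at the moment of the call.
- job.sign_off(): hands the job in, once; it reports no verdict.
The state is a dict: "clock": time; "qpos": joint angles; "qvel": joint speeds; "joint_efforts": joint torques, N m; "eef_pos": TCP position; "tcp_rot": TCP orientation; "contact_force": force on the tool from outside, world axes, zero at the start; "wrist_torque": the same for the moment, N m; "opening": opening from 0.0 (shut) to 1.0 (fully open).
Only numpy, scipy, OpenCV 4.12 (cv2) and the standard library are available. Lean on these libraries where they do the work, as an engineer would, in place of code of your own. Each camera call takes 0.05 s, during which the arm holds its last target. There are 200 camera calls.

## Task

The tubing pump on the bench stands still but is still switched on: flip its power toggle to off. Then squeeze the two end catches of its wide cassette together, lift the cassette level and well clear of the pump (a hand's breadth, about 8 cm), and finish holding it up there by its squeezed catches, so that a colleague can thread new tubing. Leave the two narrow cassettes latched in place and the glassware around the pump standing where it is.

Things in the scene. Friction and masses are not known exactly. Their poses are not given: they have to be found in the camera images.
- pump: Peristaltic pump, fixed; yaw varies. Origin on the bench under the middle of its 3 cassette stations (y -48, 0, +48 mm; cassette order varies). x to its rear (away from the robot at yaw 0), y along the rotor. White drive housing x -95 to 95, y -226 to -86, flat deck at z 115 mm, with a 14 mm high dial at x 57, y -194. Roller head y -87 to 84, at most 92 mm high.
- rotor_mid (a point): Point of the roller head at the middle station, level with the tops (85 mm high) of two 6 x 6 mm steel latch rails that run along the pump's y at x -19 and +19 mm and carry the cassettes. Below the rotor a casting 60 mm deep in x, 54 mm high; free space in front and behind.
- power_toggle (a joint): Power switch, a metal bat toggle on the deck: pivot at pump x -40, y -156, z 119 mm; 29 mm long, 6 to 9 mm thick. 0 = on (leans 0.4 rad to the pump's rear, +x), 0.8 rad = off (leans 0.4 rad to its front, -x). An over-centre spring holds it at either end: push its upper half with 2 to 4 N past upright (0.4) and it snaps over.
- toggle_tip (a point): Tip of the bat of the power toggle.
- wide_center (a point): Centre of the wide cassette, axes as the pump's. White body 46 mm in x, 32 in y, grey 24 mm wide catch tabs at both x ends. Heights from here: rail tops -13, tabs -1 to +24, body top +13, hooks to -24. Tabs lean out, 66 mm over their tips in x; squeezed upright, 53 mm. Grip the tabs from above, closing along x, fingertips at 0 to +4 mm, no lower (catch legs swing out). About 90 g.
- wide_front (a joint): Front (-x) catch of the wide cassette, a rocking lever pivoted 3 mm below the cassette's centre: 0 = at rest, hook under the rail; 0.26 rad = tab squeezed right in, hook swung out, clear of the rail (clear from about 0.2). Sprung: a full squeeze takes about 6 to 12 N on the tab; grip with about 25 N.
- wide_rear (a joint): Rear (+x) catch of the wide cassette, the mirror image of the front one, with the same values.
- narrow_a_center (a point): Centre of one narrow cassette: 13 mm wide in y, catches 10 mm wide, else built like the wide one. Stays latched on the rails.
- narrow_b_center (a point): Centre of the other narrow cassette, just the same. Stays latched on the rails.
- flask: Bystander: small stoppered glass volumetric flask, 48 mm diameter, 112 mm tall, origin under its base.
- reagent_bottle: Bystander: glass reagent jar with a screw cap, 60 mm diameter, 110 mm tall, origin under its base.
- amber_jar: Bystander: small amber jar, 44 mm diameter, 75 mm tall, origin under its base.
There are look-alikes about, which are no part of the job. What is shaped like the part that bears wide_center but purple is not meant.

How it is judged (in metres and radians):
On the way, in this order (a step that is already met when the one before it is completed fails the run):
1. the power toggle is flipped to off (value of joint power_toggle above 0.7 rad), for 0.2 s.
2. both catches of the wide cassette are squeezed together by the fingers while it still sits on the pump (value of joint each of wide_front, wide_rear above 0.2 rad and contact force between the fingers and wide above 2 N and distance of wide_center from where it was at the start of the episode below 0.012 m), for 0.05 s.
3. the wide cassette is lifted off the pump (height (world z) of wide_center above 0.148 m), for 0.1 s.
At the end, for the whole second after the job is handed in: Toggle off (over 0.7 rad); the wide cassette held still by its squeezed catches (both over 0.18 rad), its centre over 148 mm high (50 mm above its seat), within 0.3 rad of level, touching neither pump nor other cassettes; the narrow cassettes within 6 mm of their places (value of joint power_toggle above 0.7 rad and height (world z) of wide_center above 0.148 m and angle between wide_center's own z axis and vertical below 0.3 rad and value of joint each of wide_front, wide_rear above 0.18 rad and contact force between the fingers and wide above 2 N and contact force between wide and pump below 0.05 N and contact force between wide and narrow_a below 0.05 N and contact force between wide and narrow_b below 0.05 N and linear speed of wide below 0.03 m/s and distance of each of narrow_a_center, narrow_b_center from where it was at the start of the episode below 0.006 m); the arm keeps its last pose, push and grip.
It fails at once if a narrow cassette is pulled or shifted off its place (more than 10 mm) (distance of any of narrow_a_center, narrow_b_center from where it was at the start of the episode above 0.01 m).
It fails at once if the glassware beside the pump is shoved (more than 25 mm) or knocked over (distance of any of flask, reagent_bottle, amber_jar from where it was at the start of the episode above 0.025 m or angle between any of flask, reagent_bottle, amber_jar's own z axis and vertical above 0.5 rad).
It also fails if it takes over 45 s, if anything falls off the work surface, if the arm or the gripper's body presses on something with over 40 N, if the wrist force passes 120 N, or if a joint passes its speed limit or range.

## Working session

There is one attempt and no reset: what is moved stays moved. The work goes in short steps, Python scripts to look and compute and a tool call to move; the robot and the scene stay as the last step left them, time stands still between calls to the robot, and variables do not carry over. Pictures are saved under pics/ and viewed, about 8 in all and at most 12, crops included, and the job is handed in when it is done.

Besides the shell and the picture viewer there is one more tool, called after "Emit:" as name([rows], argument=value, ...), one row to a line, values as JSON. drive_tool: Moves the arm, as the interface text tells. Its arguments: {"type":"object","properties":{"deltas":{"type":"array"},"jaw":{"type":"number"},"force":{"type":"number"}},"required":["deltas"]}

```bash
mkdir -p pics
cat > h.py <<'E'
import numpy as np, cv2
from rig import r, cams, job
def grab(n):
    p=cams.camera_params(n); im,d=cams.grab_frame(n); return im,d,p
def save(im,f): cv2.imwrite('pics/'+f,im[...,::-1])
def ray(p,u,v):
    xd=np.array([(u-p['cx'])/p['fx'],(v-p['cy'])/p['fy']]); x=xd.copy()
    for _ in range(20): x=xd/(1+p['k1']*(x@x))
    return np.array([x[0],x[1],1.])
def pt(p,u,v,z):
    R=np.array(p['R']);t=np.array(p['t']); o=-R.T@t; d=R.T@ray(p,u,v); return o+d*(z-o[2])/d[2]
def ptd(p,u,v,d):
    R=np.array(p['R']);t=np.array(p['t']); return R.T@(ray(p,u,v)*d-t)
def proj(p,X):
    c=np.array(p['R'])@X+np.array(p['t']); s=c[:2]/c[2]; s=s*(1+p['k1']*(s@s)); return s[0]*p['fx']+p['cx'],s[1]*p['fy']+p['cy']
E
python3 - <<'E'
from h import *
for n in ['scene','top','wrist']:
    im,d,p=grab(n); save(im,n+'0.png'); np.savez('pics/'+n+'0.npz',im=im,d=d,**p)
    print(n,p['fx'],-np.array(p['R']).T@p['t'],(d>0).mean())
print(r.sense())
E
```

```text
scene 429.0612058705649 [878.11938032 624.0417183  591.81088443] 0.9961054421768708
top 401.531680327716 [ 501.49680602   11.01766022 1047.33191986] 0.9959353741496598
wrist 367.12335827771625 [ 64.72881015 626.18741287 373.02515774] 0.9959396258503401
{'clock': 0.15, 'qpos': array([ 1.33157248e+00,  3.53505467e-01,  1.63393651e+00,  6.59695668e-07,
        1.15521560e+00, -2.40912418e-03]), 'qvel': array([ 0.0004054 , -0.00228433, -0.00399663,  0.00120977, -0.00135566,
        0.00151874]), 'joint_efforts': array([ 4.61447671e-04, -6.05644798e+01, -3.42336881e+01,  1.72020978e-04,
        6.14165052e-03,  3.83627466e-06]), 'eef_pos': array([146.54671333, 607.19315431, 213.9353741 ]), 'tcp_rot': array([-3.14052774e+00, -3.16877486e-06,  2.90477766e+00]), 'contact_force': array([-0.01546136,  0.0138315 ,  0.3893069 ]), 'wrist_torque': array([-0.01919878,  0.01482929,  0.02327452]), 'opening': 0.9989624848455917}
```

View pics/top0.png

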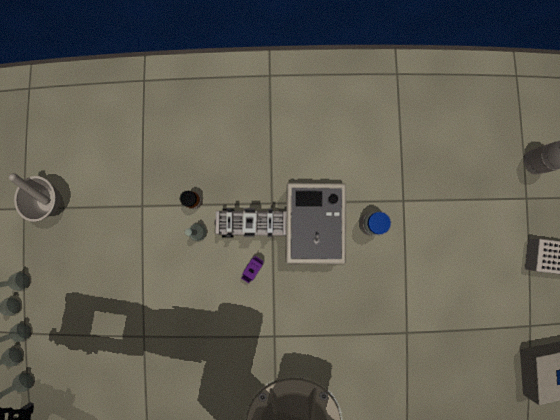

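View pics/scene0.png

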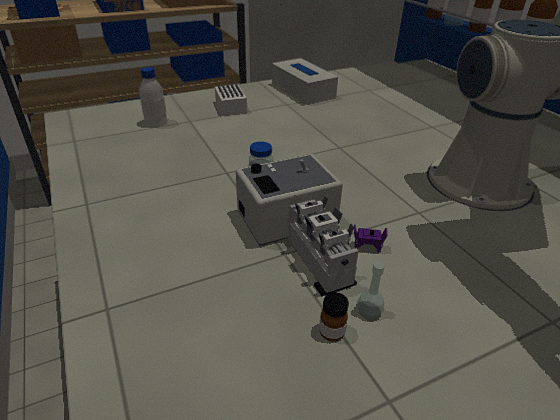

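The top view shows the pump with its deck at about (317,223) and the head at (216–286, 222). There are three cassettes, at (228,222), (249,222) and (270,222). The purple look-alike lies on the bench at (252,268). The flask is at (195,231), the amber jar at (190,199), the blue-capped bottle at (378,223) and the toggle near (317,238). Next, an enlarged crop and the pump pose.

Run:
```python
from h import *
f=np.load('pics/top0.npz'); im=f['im']; d=f['d']; p={k:f[k] for k in ['fx','fy','cx','cy','k1','R','t']}
v,u=np.mgrid[170:280,205:355]
P=np.array([[ptd(p,a,b,d[b,a]) for a in range(205,355)] for b in range(170,280)])
m=(abs(P[...,2]-115)<6); m[:,:75]=0
c=cv2.minAreaRect(np.array([P[i,j,:2] for i,j in zip(*np.nonzero(m))],np.float32)); print('deck',c)
# head: anything above 60mm left of col 286
h=(P[...,2]>75)&(P[...,2]<135); h[:,78:]=0
Q=P[h]; print('head rect',cv2.minAreaRect(Q[:,:2].astype(np.float32)))
print('toggle ptd',[np.round(ptd(p,a,b,d[b,a])) for a,b in[(317,236),(317,238),(317,241)]])
save(cv2.resize(im[170:280,205:355],(750,550),interpolation=cv2.INTER_CUBIC),'top_crop.png')
```

```text
deck ((520.3471069335938, -61.067039489746094), (137.60537719726562, 187.27748107910156), 88.46310424804688)
head rect ((524.4824829101562, 98.58772277832031), (163.02740478515625, 64.90633392333984), 87.49259185791016)
toggle ptd [array([490., -61., 146.]), array([486., -61., 140.]), array([478., -62., 122.])]
```

View pics/top_crop.png

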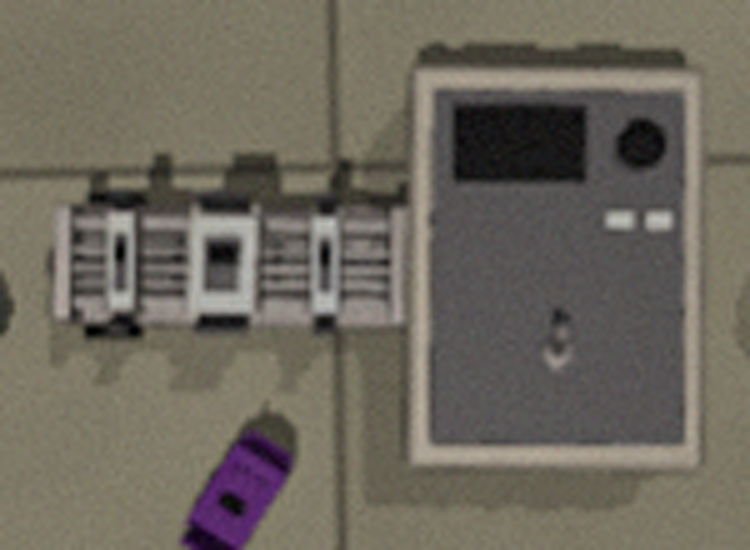

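Three cassettes sit on the rails: left narrow (120,262), middle wide (223,262) and right narrow (324,262), all in crop pixels. The middle one is the target: it is white, twice as wide, and on the rails. The purple one at (235,490) lies on the bench and is a decoy. The toggle tip is at about (558,310–345). Now I'll compute the poses and moves.

Run:
```python
from h import *
f=np.load('pics/top0.npz'); p={k:f[k] for k in ['fx','fy','cx','cy','k1','R','t']}
P=lambda u,v,z: np.round(pt(p,205+(u+.5)/5-.5,170+(v+.5)/5-.5,z),1)
print('wide top',P(223,262,111),'left',P(120,262,111),'right',P(324,262,111))
print('deck corners z115',[P(*c,115) for c in [(412,68),(702,68),(702,466),(412,466)]])
print('toggle base',P(558,358,119),'tipdark',P(558,314,145),'bright',P(558,345,125))
print('dial',P(640,142,129))
f=np.load('pics/wrist0.npz'); pw={k:f[k] for k in ['R','t']}
from scipy.spatial.transform import Rotation as Ro
s=r.sense(); Rt=Ro.from_euler('xyz',s['tcp_rot']).as_matrix(); print(Rt.round(3))
c=-pw['R'].T@pw['t']; print('cam in tool',Rt.T@(c-s['eef_pos']), (pw['R']@Rt).round(3), r.tcp_to_tips)
```

```text
wide top [525.6  94.  111. ] left [526.5 142.3 111. ] right [524.6  46.8 111. ]
deck corners z115 [array([614.3,   3.8, 115. ]), array([ 611.5, -131.7,  115. ]), array([ 426.4, -126.6,  115. ]), array([429.3,   7.7, 115. ])]
toggle base [478.  -60.6 119. ] tipdark [498.3 -59.1 145. ] bright [484.1 -60.3 125. ]
dial [ 576.3 -100.   129. ]
[[-0.972  0.235 -0.   ]
 [ 0.235  0.972 -0.001]
 [ 0.    -0.001 -1.   ]]
cam in tool [  83.99107983   -0.90039564 -159.08864886] [[ 0.     1.     0.   ]
 [-0.946  0.    -0.325]
 [-0.325 -0.     0.946]] 17.0
```

Emit:
drive_tool([
  [0, 0, 0, 0.12],
  [0, 0, 0, 0.12],
  [0, 0, 0, 0.12],
  [0, 0, 0, 0.12],
  [0, 0, 0, 0.12],
  [0, 0, 0, 0.12],
  [0, 0, 0, 0.12],
  [0, 0, 0, 0.12],
  [0, 0, 0, 0.12],
  [0, 0, 0, 0.12],
  [0, 0, 0, 0.12],
  [0, 0, 0, 0.035],
], jaw=1)

```text
clock: 1.15
eef_pos: [146.6, 607.3, 214.1]
tcp_rot: [-3.141, 0.001, 1.543]
contact_force: [0.1, 0.4, -0.0]
opening: -0.003
```

Emit:
drive_tool([
  [-2.9, 1.65, 0, 0],
  [-2.9, 1.65, 0, 0],
  [-2.9, 1.65, 0, 0],
  [-2.9, 1.65, 0, 0],
  [-2.9, 1.65, 0, 0],
  [-2.9, 1.65, 0, 0],
  [-2.9, 1.65, 0, 0],
  [-2.9, 1.65, 0, 0],
  [-2.9, 1.65, 0, 0],
  [-2.9, 1.65, 0, 0],
  [-2.9, 1.65, 0, 0],
  [-2.9, 1.65, 0, 0],
])

```text
clock: 2.15
eef_pos: [337.6, 253.9, 214.5]
tcp_rot: [3.142, -0.0, 1.55]
contact_force: [0.8, 0.4, -0.1]
opening: -0.003
```

Emit:
drive_tool([
  [-2.9, 1.65, 0, 0],
  [-2.9, 1.65, 0, 0],
  [-2.9, 1.65, 0, 0],
  [-2.9, 1.65, 0, 0],
  [-2.9, 1.65, 0, 0],
  [-2.9, 1.65, 0, 0],
  [-2.9, 1.65, 0, 0],
  [-2.9, 1.65, 0, 0],
  [-2.9, 1.65, 0, 0],
  [-2.9, 1.65, 0, 0],
  [-2.9, 1.65, 0, 0],
  [0, 0, 0, 0],
])

```text
clock: 3.15
eef_pos: [514.6, -71.6, 214.5]
tcp_rot: [3.14, 0.002, 1.547]
contact_force: [-0.1, -0.1, 1.0]
opening: 0.002
```

Run:
```python
from h import *
s=r.sense(); print(s['clock'],s['eef_pos'],s['tcp_rot'],s['contact_force'],s['opening'])
im,d,p=grab('wrist'); save(im,'w1.png'); np.savez('pics/w1.npz',im=im,d=d,**p)
for X in [(481.9,-61.2,119),(493,-61.4,145.7),(505,-61,135)]: print(np.round(proj(p,np.array(X))))
e=s['eef_pos']
print(proj(p,e+[0,0,-17]),proj(p,e+[0,0,-30]))
```

```text
3.15 [514.61488746 -71.6208969  214.54453349] [3.13954515e+00 1.80917515e-03 1.54734581e+00] [-0.1406191  -0.12371484  0.99189577] 0.0018065019842896082
[239. 192.]
[251. 203.]
[270. 198.]
(np.float64(285.18544563469214), np.float64(251.0080904580835)) (np.float64(285.1063459761837), np.float64(241.05233840026284))
```

View pics/w1.png

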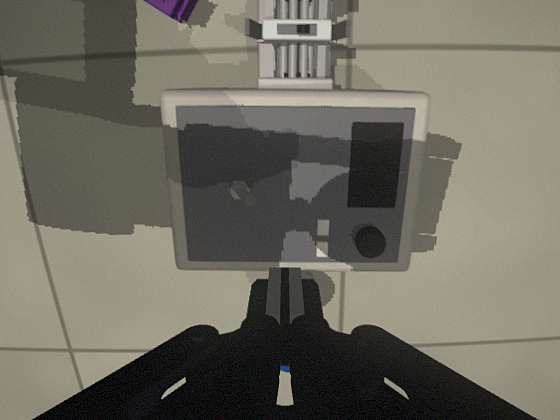

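Run:
```python
from h import *
f=np.load('pics/w1.npz'); d=f['d']; p={k:f[k] for k in ['fx','fy','cx','cy','k1','R','t']}
for u,v in [(276,270),(276,275),(276,290),(296,272),(255,290),(318,290)]: print(u,v,ptd(p,u,v,d[v,u]).round(1))
Q=[]
for v in range(165,225):
  for u in range(215,275):
    X=ptd(p,u,v,d[v,u])
    if X[2]>122: Q.append(X)
Q=np.array(Q); print(len(Q),Q.min(0),Q.max(0),Q[Q[:,2]>138].mean(0))
```

```text
276 270 [510.9 -61.  238.2]
276 275 [511.  -61.7 241.1]
276 290 [511.2 -62.  252.2]
296 272 [519.1 -61.1 240. ]
255 290 [502.6 -65.3 246.4]
318 290 [527.6 -65.4 247.2]
277 [477.23332707 -64.76435329 122.00298239] [515.90981103  11.68533834 373.58903398] [492.60261449 -56.22504133 153.4997244 ]
```

Run:
```python
from h import *
f=np.load('pics/w1.npz'); d=f['d']; p={k:f[k] for k in ['fx','fy','cx','cy','k1','R','t']}
print('deck',[ptd(p,u,v,d[v,u]).round(1) for u,v in [(200,220),(330,140),(390,255),(250,258)]])
for u in (276,285,295):
  print(u,[(v,ptd(p,u,v,d[v,u]).round(0).tolist()) for v in range(254,284,3)])
for v in (180,185,190,195,200,205): print(v,[int(ptd(p,u,v,d[v,u])[2]) for u in range(226,262,3)])
s=r.sense();print(p['t'],-p['R'].T@p['t']-s['eef_pos'])
```

```text
deck [array([450.6, -83.2, 115.9]), array([547.1, -25.6, 117.6]), array([ 595.6, -115.7,  116.3]), array([ 486.6, -115.2,  116.8])]
276 [(254, [507.0, -113.0, 116.0]), (257, [507.0, -115.0, 117.0]), (260, [507.0, -117.0, 117.0]), (263, [507.0, -121.0, 114.0]), (266, [506.0, -124.0, 114.0]), (269, [511.0, -61.0, 237.0]), (272, [511.0, -61.0, 239.0]), (275, [511.0, -62.0, 241.0]), (278, [511.0, -62.0, 244.0]), (281, [511.0, -61.0, 248.0])]
285 [(254, [514.0, -112.0, 117.0]), (257, [514.0, -115.0, 117.0]), (260, [514.0, -117.0, 117.0]), (263, [514.0, -121.0, 114.0]), (266, [514.0, -123.0, 116.0]), (269, [515.0, -61.0, 237.0]), (272, [515.0, -61.0, 241.0]), (275, [515.0, -61.0, 242.0]), (278, [515.0, -62.0, 244.0]), (281, [515.0, -62.0, 246.0])]
295 [(254, [522.0, -113.0, 116.0]), (257, [522.0, -115.0, 117.0]), (260, [521.0, -118.0, 117.0]), (263, [521.0, -121.0, 115.0]), (266, [521.0, -124.0, 115.0]), (269, [519.0, -62.0, 236.0]), (272, [519.0, -62.0, 239.0]), (275, [519.0, -61.0, 242.0]), (278, [519.0, -61.0, 245.0]), (281, [516.0, 12.0, 374.0])]
180 [114, 115, 116, 115, 115, 115, 115, 116, 116, 116, 117, 117]
185 [115, 116, 118, 121, 121, 121, 119, 115, 116, 116, 115, 116]
190 [115, 119, 121, 120, 124, 128, 130, 118, 116, 116, 117, 116]
195 [116, 116, 117, 121, 126, 135, 139, 144, 142, 142, 115, 117]
200 [115, 114, 115, 116, 116, 114, 144, 145, 146, 143, 143, 116]
205 [116, 115, 117, 115, 116, 115, 116, 144, 145, 145, 116, 116]
[-516.08258598  -99.40035074  360.06469041] [  2.86156853  81.28614434 159.39103126]
```

Run:
```python
from h import *
im,d,p=grab('scene'); np.savez('pics/s1.npz',im=im,d=d,**p)
e=r.sense()['eef_pos']
print([np.round(proj(p,e+[0,11,-z])) for z in (17,0,-21,-50)])
L=[]
for v in range(0,300):
  for u in range(200,420):
    if d[v,u]>0:
      X=ptd(p,u,v,d[v,u])
      if abs(X[0]-e[0])<40 and abs(X[1]-e[1])<30 and 155<X[2]<330: L.append([*X,u,v])
L=np.array(L); o=L[np.argsort(L[:,2])]; print(len(L)); print(o[:12].round(0)); print(o[100].round(0))
u,v=map(int,proj(p,e)); save(cv2.resize(im[max(v-80,0):v+80,max(u-100,0):u+100],None,fx=4,fy=4,interpolation=cv2.INTER_CUBIC)[:600,:800],'s1.png')
```

```text
[array([295., 139.]), array([296., 132.]), array([296., 122.]), array([297., 108.])]
1299
[[521. -69. 231. 289. 122.]
 [521. -64. 231. 290. 123.]
 [521. -79. 231. 287. 120.]
 [518. -62. 232. 292. 123.]
 [522. -72. 232. 288. 121.]
 [521. -61. 232. 291. 123.]
 [517. -59. 233. 293. 123.]
 [521. -66. 233. 290. 122.]
 [510. -60. 233. 296. 122.]
 [509. -59. 233. 297. 122.]
 [521. -69. 234. 289. 121.]
 [515. -59. 235. 294. 122.]]
[528. -65. 249. 287. 115.]
```

View pics/s1.png

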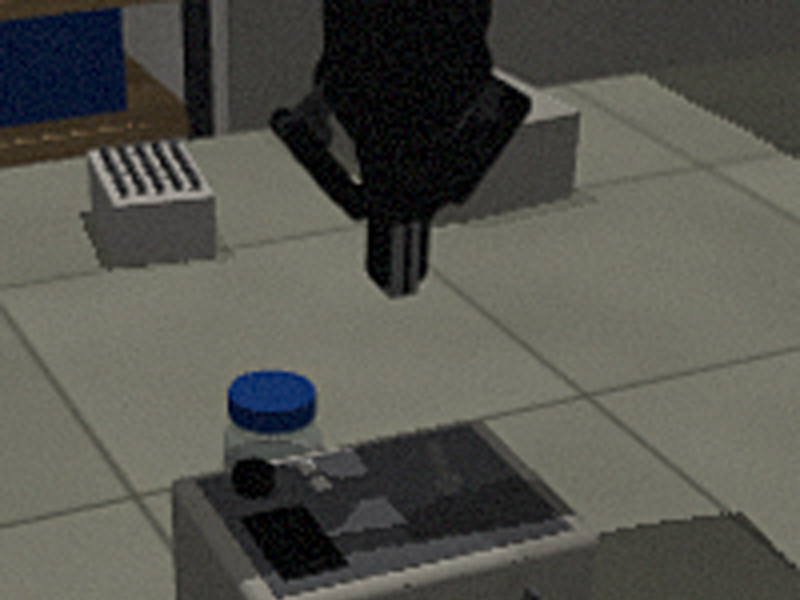

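Both cameras put the closed fingertips at z ≈ 234–236 while the reported TCP z is 214.5. The tips therefore end about 20 mm behind the reported TCP, not 17 mm ahead of it. I'll go down in stages and check against the cameras and the force reading.

Emit:
drive_tool([
  [0.6, 0.6, 0, 0],
  [0.5, 0.5, 0, 0],
  [0, 0, 1, 0],
  [0, 0, 1.5, 0],
  [0, 0, 1.5, 0],
  [0, 0, 1, 0],
  [0, 0, 0, 0],
  [0, 0, 0, 0],
])

```text
clock: 3.92
eef_pos: [522.8, -55.9, 163.9]
tcp_rot: [-3.14, -0.0, 1.551]
contact_force: [-1.2, -0.0, 0.4]
opening: -0.001
```

```bash
cat >> h.py <<'E'
def tips(n='wrist'):
    im,d,p=grab(n); s=r.sense(); e=s['eef_pos']; L=[]
    for v in range(0,420,1):
        for u in range(0,560,1):
            if d[v,u]>0:
                X=ptd(p,u,v,d[v,u])
                if abs(X[0]-e[0])<65 and abs(X[1]-e[1])<14 and e[2]-35<X[2]<e[2]+60: L.append(X)
    L=np.array(L); print(n,s['clock'],e.round(1),s['contact_force'].round(1)); 
    z=np.sort(L[:,2]); print('lowest',z[[5,20,60]].round(1)); M=L[L[:,2]<z[20]+15]; print('ext',M.min(0).round(1),M.max(0).round(1))
    return im,d,p
E
python3 - <<'E'
from h import *
for n in('wrist','scene'): tips(n)
E
```

```text
wrist 3.9667 [523.4 -56.1 164.7] [ 0.7 -0.1 -0. ]
lowest [130.1 132.3 136.1]
ext [482.7 -63.8 129.7] [496.2 -55.6 146.9]
scene 4.0167 [523.7 -56.3 165.1] [ 0.1  0.6 -0.8]
lowest [135.9 143.3 191.2]
ext [488.3 -60.6 130.2] [498.8 -54.5 147. ]
```

Emit:
drive_tool([
  [-0.3, 0.2, 0, 0],
  [0, 0, 1, 0],
  [0, 0, 1.5, 0],
  [0, 0, 1, 0],
  [0, 0, 0.5, 0],
  [0, 0, 0, 0],
  [0, 0, 0, 0],
  [0, 0, 0, 0],
])

```text
clock: 4.68
eef_pos: [525.6, -59.6, 124.9]
tcp_rot: [3.141, 0.0, 1.55]
contact_force: [0.3, -0.8, 0.5]
opening: -0.001
```

Run:
```python
from h import *
s=r.sense();e=s['eef_pos'];print(e,s['contact_force'])
for n in('wrist','scene'):
    im,d,p=grab(n); L=np.array([ptd(p,u,v,d[v,u]) for v in range(420) for u in range(560) if d[v,u]>0])
    L=L[(abs(L[:,0]-e[0])<17)&(abs(L[:,1]-e[1])<13)&(L[:,2]>122)&(L[:,2]<200)]; L=L[np.argsort(L[:,2])]; print(n,L[[3,10,20,40]].round(0).tolist(), L.min(0).round(),L.max(0).round())
```

```text
[525.59567991 -59.62694184 124.89618809] [ 0.31401301 -0.78884591  0.48917232]
wrist [[526.0, -50.0, 144.0], [528.0, -50.0, 145.0], [527.0, -49.0, 145.0], [522.0, -50.0, 146.0]] [509. -72. 144.] [543. -47. 200.]
scene [[530.0, -50.0, 144.0], [532.0, -50.0, 147.0], [524.0, -49.0, 150.0], [530.0, -50.0, 153.0]] [509. -71. 142.] [542. -47. 200.]
```

Confirmed: the tips are at z ≈ 144 with the TCP at 125, a +19 mm offset. Next I'll go down 12 mm and push towards −x.

Emit:
drive_tool([
  [0, 0, 0.6, 0],
  [0, 0, 0.6, 0],
  [0, 0, 0, 0],
  [0, -0.6, 0, 0],
  [0, -0.6, 0, 0],
  [0, -0.6, 0, 0],
  [0, -0.5, 0, 0],
  [0, -0.5, 0, 0],
  [0, -0.3, 0, 0],
  [0, 0, 0, 0],
  [0, 0, 0, 0],
])

```text
clock: 5.7
eef_pos: [493.9, -58.9, 112.5]
tcp_rot: [-3.141, -0.0, 1.55]
contact_force: [-0.4, 0.0, -0.1]
opening: 0.001
```

```bash
cat > tog.py <<'E'
from h import *
e=r.sense()['eef_pos']
for n in('wrist','scene','top'):
    im,d,p=grab(n); L=np.array([ptd(p,u,v,d[v,u]) for v in range(120,420) for u in range(140,420) if d[v,u]>0])
    L=L[(abs(L[:,0]-481)<30)&(abs(L[:,1]+60)<9)&(L[:,2]>121)&(L[:,2]<151)]
    for a,b in((121,130),(130,138),(138,151)):
        k=L[(L[:,2]>=a)&(L[:,2]<b)]; print(n,a,len(k),k.mean(0).round(0) if len(k) else '', k[:,0].min().round() if len(k) else '',k[:,0].max().round() if len(k) else '')
E
python3 tog.py
```

```text
wrist 121 216 [481. -57. 124.] 476.0 486.0
wrist 130 219 [482. -56. 136.] 472.0 506.0
wrist 138 1050 [484. -55. 144.] 468.0 507.0
scene 121 19 [484. -57. 124.] 478.0 489.0
scene 130 17 [488. -56. 135.] 473.0 508.0
scene 138 54 [495. -55. 145.] 472.0 510.0
top 121 0   
top 130 0   
top 138 0
```

Emit:
drive_tool([
  [0, 0.8, 0, 0],
  [0, 1.2, 0, 0],
  [0, 1.2, 0, 0],
  [0, 0, -1.5, 0],
  [0, 0, -2, 0],
  [0, 0, -1.5, 0],
  [0, 0, 0, 0],
])

```text
clock: 6.43
eef_pos: [529.5, -59.8, 165.3]
tcp_rot: [3.136, 0.0, 1.55]
contact_force: [0.5, -0.1, 0.2]
opening: -0.001
```

```bash
python3 tog.py
```

```text
wrist 121 236 [483. -59. 124.] 475.0 488.0
wrist 130 125 [478. -58. 134.] 473.0 481.0
wrist 138 269 [474. -59. 144.] 469.0 479.0
scene 121 20 [484. -56. 124.] 479.0 489.0
scene 130 14 [479. -57. 134.] 471.0 483.0
scene 138 16 [477. -56. 143.] 473.0 480.0
top 121 0   
top 130 0   
top 138 0
```

Emit:
drive_tool([
  [2, 0, 0, 0],
  [3, 0, 0, 0],
  [3, 0, 0, 0],
  [3, 0, 0, 0],
  [3, 0, 0, 0],
  [1.3, 0, 0, 0],
  [0, 0, 0, 0],
  [0, 0, 0, 0],
  [0, 0, 0, 0],
], jaw=0)

```text
clock: 7.33
eef_pos: [529.1, 92.6, 161.9]
tcp_rot: [-3.141, 0.001, 1.55]
contact_force: [-0.9, -0.2, 0.2]
opening: 1.003
```

Run:
```python
from h import *
s=r.sense();e=s['eef_pos'];print(e,s['tcp_rot'],s['contact_force'],s['opening'])
for n in ('wrist','scene'):
    im,d,p=grab(n); np.savez('pics/%s2.npz'%n,im=im,d=d,**p)
    if n=='wrist': save(im,'w2.png')
    L=np.array([ptd(p,u,v,d[v,u]) for v in range(420) for u in range(560) if d[v,u]>0])
    F=L[(abs(L[:,0]-e[0])<65)&(abs(L[:,1]-e[1])<13)&(L[:,2]>140)&(L[:,2]<230)]; 
    for side in (-1,1):
        k=F[(F[:,0]-e[0])*side>25]; k=k[np.argsort(k[:,2])]
        if len(k)>20: print(n,'finger',side,k[[3,10,20]].round(0).tolist(),len(k))
    W=L[(abs(L[:,0]-526)<45)&(abs(L[:,1]-94)<18)&(L[:,2]>100)&(L[:,2]<128)]
    T=W[W[:,2]>115]; print(n,'tabs',len(T)); 
    for side in(-1,1):
        k=T[(T[:,0]-526)*side>5]
        if len(k): print(side,np.percentile(k,[2,50,98],axis=0).round(1).tolist())
```

```text
[529.10698197  92.55060721 161.88048868] [-3.14054335e+00  6.51916866e-04  1.54986321e+00] [-0.88169217 -0.15956732  0.19726478] 1.002554432509051
wrist finger -1 [[486.0, 87.0, 191.0], [486.0, 94.0, 192.0], [486.0, 84.0, 192.0]] 3679
wrist finger 1 [[572.0, 97.0, 191.0], [572.0, 92.0, 192.0], [572.0, 99.0, 192.0]] 3689
wrist tabs 855
-1 [[493.6, 84.0, 115.4], [496.4, 96.4, 120.1], [498.3, 107.7, 121.8]]
1 [[531.4, 82.4, 115.1], [557.4, 94.5, 119.6], [560.5, 105.6, 121.9]]
scene finger -1 [[488.0, 100.0, 193.0], [489.0, 100.0, 195.0], [486.0, 105.0, 197.0]] 219
scene finger 1 [[581.0, 91.0, 193.0], [576.0, 103.0, 197.0], [583.0, 98.0, 200.0]] 198
scene tabs 84
-1 [[495.3, 84.7, 115.3], [498.9, 97.4, 119.4], [501.0, 108.8, 122.0]]
1 [[532.4, 84.8, 115.0], [560.8, 96.7, 118.1], [563.0, 107.3, 122.2]]
```

View pics/w2.png

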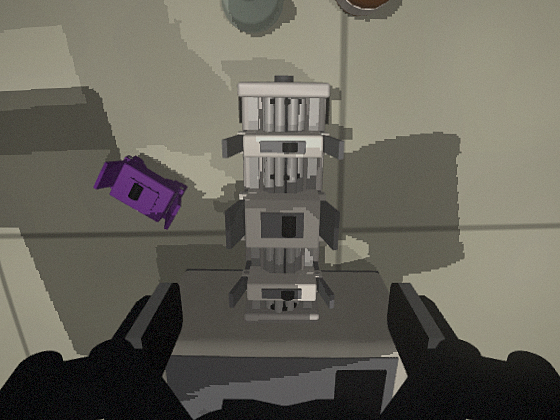

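The toggle now leans to the front (top at x≈474 against pivot ≈482), so it is off. The wrist view shows the wide cassette at (282,225) with tabs at (234,222) and (330,222). Its measured centre is about (527,95), so I need to shift about −2 mm in x and +2.5 mm in y. I'll also check the tip height at grasp opening while still in the air.

Emit:
drive_tool([
  [0.25, -0.2, 0, 0],
  [0, 0, 0, 0],
  [0, 0, 0, 0],
  [0, 0, 0, 0],
  [0, 0, 0, 0],
  [0, 0, 0, 0],
  [0, 0, 0, 0],
], jaw=0.37, force=25)

```text
clock: 8.02
eef_pos: [527.5, 95.9, 162.5]
tcp_rot: [3.141, -0.0, 1.55]
contact_force: [0.2, 0.4, 0.1]
opening: 0.633
```

Run:
```python
from h import *
s=r.sense();e=s['eef_pos'];print(e,s['opening'])
n='wrist'
im,d,p=grab(n); L=np.array([ptd(p,u,v,d[v,u]) for v in range(420) for u in range(560) if d[v,u]>0])
F=L[(abs(L[:,0]-e[0])<65)&(abs(L[:,1]-e[1])<15)&(L[:,2]>140)&(L[:,2]<230)]
for side in (-1,1):
    k=F[(F[:,0]-e[0])*side>5]; k=k[np.argsort(k[:,2])]; print(side,k[[3,10,20,40]].round(1).tolist()); j=k[k[:,2]<k[10,2]+12]; print('inner/outer',np.percentile(j[:,0],[2,98]).round(1), np.percentile(j[:,1],[2,98]).round(1))
W=L[(abs(L[:,0]-526)<45)&(abs(L[:,1]-94)<18)&(L[:,2]>115)&(L[:,2]<128)]
for side in(-1,1):
    k=W[(W[:,0]-526)*side>22]; print(side,np.percentile(k,[2,50,98],axis=0).round(1).tolist())
```

```text
[527.52538418  95.93647348 162.53425599] 0.6328475397410237
-1 [[499.8, 88.4, 183.0], [499.9, 93.5, 183.8], [499.9, 97.6, 184.0], [499.5, 106.1, 185.4]]
inner/outer [488.3 500.4] [ 86.  107.1]
1 [[554.1, 86.3, 183.1], [553.9, 87.8, 183.7], [554.1, 91.6, 184.2], [554.1, 87.7, 185.2]]
inner/outer [553.6 566.4] [ 84.9 106. ]
-1 [[493.6, 84.4, 115.5], [496.3, 96.6, 120.2], [498.2, 107.6, 121.8]]
1 [[555.9, 82.0, 115.4], [557.9, 94.4, 120.0], [560.5, 105.6, 121.8]]
```

Emit:
drive_tool([
  [0, 0, 0, 0],
  [0, 0, 0, 0],
  [0, 0, 1, 0],
  [0, 0, 1.5, 0],
  [0, 0, 1.5, 0],
  [0, 0, 1.2, 0],
  [0, 0, 1, 0],
  [0, 0, 0.8, 0],
  [0, 0, 0.8, 0],
  [0, 0, 0.4, 0],
  [0, 0, 0, 0],
  [0, 0, 0, 0],
], jaw=0)

```text
clock: 9.07
eef_pos: [527.6, 96.0, 80.5]
tcp_rot: [3.142, -0.0, 1.55]
contact_force: [-0.3, 1.0, 0.3]
opening: 1.005
```

Run:
```python
from h import *
s=r.sense();e=s['eef_pos'];print(e,s['opening'],s['contact_force'])
im,d,p=grab('wrist'); save(im,'w3.png')
im,d,p=grab('scene'); u,v=map(int,proj(p,np.array([527,95,110]))); save(cv2.resize(im[v-60:v+60,u-80:u+80],None,fx=5,fy=5,interpolation=cv2.INTER_CUBIC),'s3.png')
```

```text
[527.58275305  95.9740913   80.53195752] 1.0048689835445388 [-0.33503344  0.95686988  0.27634562]
```

View pics/s3.png

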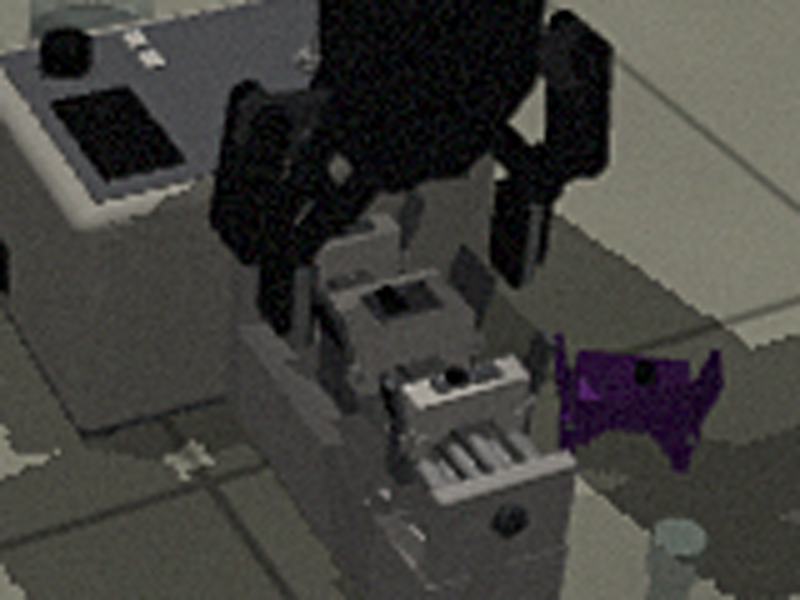

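The scene crop shows the open fingers on either side of the wide cassette's tabs, at about (280,300) and (510,250), and clear of both narrow cassettes. No force registers, so I'll close at 25 N.

Emit:
drive_tool([
  [0, 0, 0, 0],
  [0, 0, 0, 0],
  [0, 0, 0, 0],
  [0, 0, 0, 0],
  [0, 0, 0, 0],
  [0, 0, 0, 0],
  [0, 0, 0, 0],
  [0, 0, 0, 0],
  [0, 0, 0, 0],
  [0, 0, 0, 0],
], jaw=1, force=25)

```text
clock: 10.0
eef_pos: [528.1, 96.1, 81.4]
tcp_rot: [3.14, -0.0, 1.55]
contact_force: [-1.7, 0.4, 6.3]
opening: 0.608
```

Run:
```python
from h import *
s=r.sense();e=s['eef_pos'];print(e,s['opening'],s['contact_force'],s['wrist_torque'])
im,d,p=grab('wrist'); save(im,'w4.png')
L=np.array([ptd(p,u,v,d[v,u]) for v in range(420) for u in range(560) if d[v,u]>0])
F=L[(abs(L[:,0]-e[0])<45)&(abs(L[:,1]-e[1])<13)&(L[:,2]>85)&(L[:,2]<130)]
for side in (-1,1):
    k=F[(F[:,0]-527)*side>20]; h=np.histogram(k[:,2],range(85,131,5)); print(side,h[0],np.percentile(k[:,0],[2,50,98]).round(1))
```

```text
[528.10065539  96.1008257   81.37693876] 0.6077286999568124 [-1.65874617  0.41403298  6.30765091] [-0.02862856  0.22497034  0.0200927 ]
-1 [  1   0  48  43 262 572 366 715 412] [488.8 501.8 506.6]
1 [  1   3  69  47 267 739 361 708 419] [547.4 553.4 566.7]
```

View pics/w4.png

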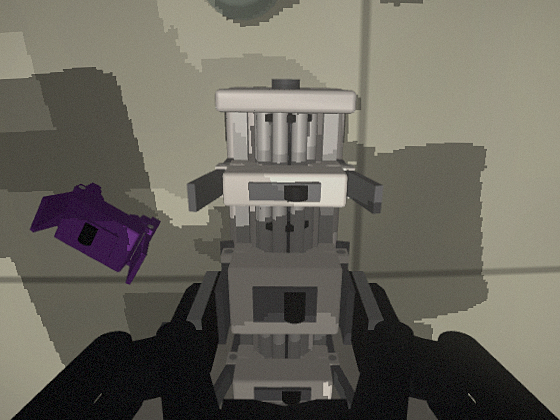

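The opening is 51.7 mm. The view shows both wide tabs standing upright against the body under the fingers at (220,290) and (350,290), so the catches are squeezed. Now the lift.

Emit:
drive_tool([
  [0, 0, -0.3, 0],
  [0, 0, -0.4, 0],
  [0, 0, -0.6, 0],
  [0, 0, -0.8, 0],
  [0, 0, -0.9, 0],
  [0, 0, -1, 0],
  [0, 0, -1, 0],
  [0, 0, -1, 0],
  [0, 0, -1, 0],
  [0, 0, -0.8, 0],
  [0, 0, -0.5, 0],
  [0, 0, -0.3, 0],
])

```text
clock: 11.05
eef_pos: [527.8, 96.0, 167.4]
tcp_rot: [3.141, -0.0, 1.55]
contact_force: [-0.6, 0.2, -0.9]
opening: 0.607
```

Emit:
drive_tool([
  [0, 0, 0, 0],
  [0, 0, 0, 0],
  [0, 0, 0, 0],
  [0, 0, 0, 0],
  [0, 0, 0, 0],
  [0, 0, 0, 0],
])

```text
clock: 11.55
eef_pos: [527.3, 95.9, 166.2]
tcp_rot: [-3.141, 0.0, 1.55]
contact_force: [0.7, -0.4, -1.2]
opening: 0.612
```

```bash
python3 tog.py
python3 - <<'E'
from h import *
s=r.sense();e=s['eef_pos'];print(s['clock'],e,s['opening'],s['contact_force'])
im,d,p=grab('wrist'); save(im,'w5.png')
L=np.array([ptd(p,u,v,d[v,u]) for v in range(420) for u in range(560) if d[v,u]>0])
B=L[(abs(L[:,0]-527)<18)&(abs(L[:,1]-96)<16)&(L[:,2]>150)&(L[:,2]<215)]
k=B[abs(B[:,2]-np.median(B[:,2]))<6]
c=np.linalg.lstsq(np.c_[k[:,:2]-[527,96],np.ones(len(k))],k[:,2],rcond=None)[0]; print('body top tilt x,y, z',c,len(k))
im,d,p=grab('scene'); u,v=map(int,proj(p,np.array([527,95,140]))); save(cv2.resize(im[v-75:v+75,u-100:u+100],None,fx=4,fy=4,interpolation=cv2.INTER_CUBIC),'s5.png')
E
```

```text
wrist 121 0   
wrist 130 0   
wrist 138 0   
scene 121 0   
scene 130 0   
scene 138 0   
top 121 10 [485. -58. 125.] 479.0 506.0
top 130 2 [479. -59. 133.] 479.0 479.0
top 138 16 [473. -59. 143.] 468.0 479.0
11.7 [527.41771595  95.93445942 166.36202692] 0.6104726393942579 [ 0.39607315  0.76609486 -0.88013793]
body top tilt x,y, z [ 6.90233219e-03 -7.83288338e-02  1.96492673e+02] 6140
```

View pics/s5.png

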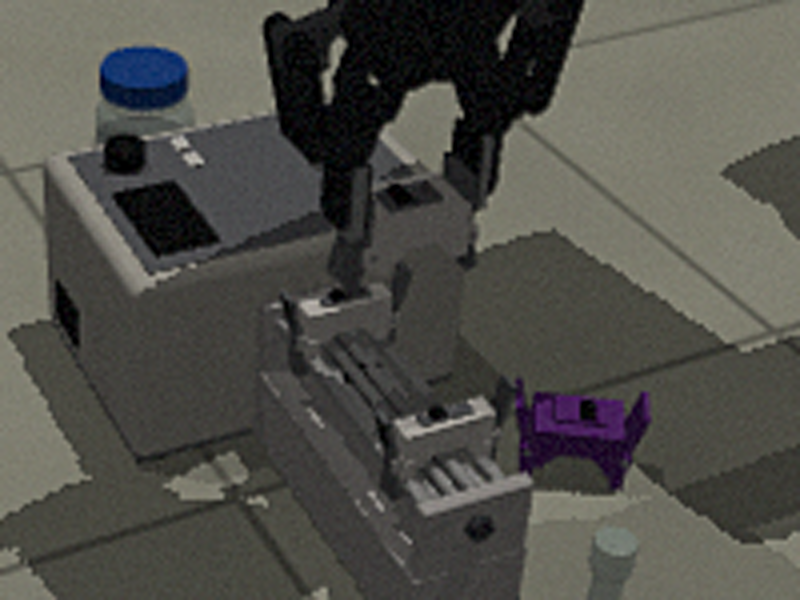

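The cassette is held up with its centre at about 183 mm and a tilt of about 0.08 rad. The narrow cassettes are still seated and the toggle is off. Handing in.

```bash
python3 -c "
from h import *
print(job.sign_off())"
```

```text
the job is handed in; nothing more can be done
None
```

I flipped the power toggle to off, then squeezed the wide cassette's two catches and lifted it about 85 mm straight up. I handed in at about 11.8 s with the cassette still held by its catches; no verdict was reported.

**Last checks:**
- **Toggle:** it leans to the front, with its tip at x ≈ 473 and its pivot at about 482, so it reads as off. In the last check only the top camera could see it; the wrist and scene cameras confirmed it before the lift.
- **Wide cassette:** its centre is about 183 mm high and it tilts about 0.08 rad. The gripper opening held steady at about 52 mm, which matches fully squeezed catches. I could not read the catch angles directly.
- **Narrow cassettes and glassware:** in the last picture both narrow cassettes are in place on the rails, and the bottle and flask are standing. The amber jar was outside that picture; I last saw part of it before the grasp, and the arm did not go near it.

**Disagreement with the interface text:** the text says the fingertips stand 17 mm ahead of the TCP. The wrist and scene cameras both showed them ending about 20 mm behind it. I set heights from the cameras, and the low forces and the good grip bore this out.

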